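# Clamp a relief panel on the carving board

## Task

The wooden panel with the rosette lies loose on the dark plywood carving board. Push it away from you along the board until its far edge sits flush and square against the wooden fence, then flip both toggle clamps over by pushing their handles outward and down until they lock, so that the panel is held at both sides. Do it all by pushing: do not pick up or tip the panel, and leave the tools lying around it where they are.

Things in the scene. Friction and masses are not known exactly. Their poses are not given: they have to be found in the camera images.
- carving_board: Dark plywood board fixed on the table, 300 mm (its x) by 420 mm (its y), top face 20 mm above the table, at varying place and yaw. Origin: middle of its underside; x points across the board to the fence, y left, z up. A steel toggle clamp is screwed on at each side (left at +y, right at -y), in the plane x = +45 mm; its base spans |y| = 106 to 180 mm and is 30 mm high.
- panel: Loose flat panel of pale wood with a rosette drawn on it, 130 mm (its x) by 180 mm (its y) by 22 mm thick, about 0.23 kg. Origin: middle of its underside, on the board's top; x points to its far edge. It starts 18 to 45 mm short of the fence and a little askew.
- panel_far_edge (a point): Middle of the panel's far side face, half way up (11 mm above its underside).
- left_handle (a joint): Left clamp: angle (rad) opened between clamp bar and handle. 0 = open (bar upright, handle standing beside it, leaning 16 deg outward); grows as the handle is pushed outward and down; 2.77 = dead centre, 2.83 = locked on its stop (bar level, handle flat, in one line). The linkage brings the bar down as the handle goes over. It takes a few newtons and stays where it is left.
- right_handle (a joint): The same for the right toggle clamp, its mirror image.
- left_grip_end (a point): Outer end of the left handle, 105 mm from its pin (black grip 70 long, 18 wide, 14 mm thick; point on its middle line). Moves in the board's plane x = +45 mm. Joint value: |y| on the board, mm / height over board top, mm / lean from upright, deg: 0: 167/122/16; 0.65: 195/116/34; 1.19: 211/105/47; 1.95: 223/86/64; 2.46: 227/65/77; 2.77: 228/42/90; 2.83: 228/35/94.
- right_grip_end (a point): The same for the right clamp, at negative y.
- left_bar: Left clamp's steel bar, 12 mm wide, with a bolt and a 14 mm rubber foot that presses on the panel at |y| = 65 mm, x = +45 mm when locked. Origin: its pivot, |y| = 119 mm, 24 mm over the board's top. Open, it stands 90 mm high over the board on the panel side of the handle: the handle's top 30 mm can be pushed from the panel side, passing above the bar.
- right_bar: The same for the right clamp.
- palm_gouge: Bystander: palm gouge with round wooden knob and steel blade, about 130 mm long, 34 mm high, lying on the board's front left corner. Origin on the board 33 mm from the knob towards the blade.
- sanding_block: Bystander: wooden sanding block 67 x 95 x 29 mm on the board's front right corner. Origin: middle of its underside.
- mallet: Bystander: round carving mallet 250 mm tall, head 88 mm across, standing on its head on the table left of the board. Origin: middle of its underside.
- brush: Bystander: flat brush 180 mm long, 12 mm high, lying on the table right of the board. Origin on the table under its ferrule.
- fence_face (a point): The fence is a strip of pale wood along the board's far edge, 14 mm high, 30 mm deep, 380 mm long. This point: middle of the top edge of its face towards the work, at x = +110 mm, y = 0 of the board, 14 mm above the board's top.

How it is judged (in metres and radians):
On the way, in this order (a step that is already met when the one before it is completed fails the run):
1. the panel lies flush and square against the fence, both clamps still open (x of panel_far_edge in the frame of carving_board above 0.106 m and angle between the x axis of panel and the x axis of carving_board, either way round below 0.035 rad and value of joint each of left_handle, right_handle below 0.6 rad), for 0.1 s.
2. both clamps are flipped over and locked (value of joint each of left_handle, right_handle above 2.78 rad), for 0.1 s.
At the end, for the whole second after the job is handed in: The panel's far edge is within 4 mm of the fence and square to it within 2 degrees, both clamp handles are past dead centre (joint above 2.78 rad), each clamp presses on the panel with more than 3 N, and the panel is at rest (all of step 2 and x of panel_far_edge in the frame of carving_board above 0.106 m and angle between the x axis of panel and the x axis of carving_board, either way round below 0.035 rad and contact force between each of left_bar, right_bar and panel above 3 N and linear speed of panel below 0.01 m/s); the robot touches nothing.
It fails at once if the panel is lifted more than 10 mm off the board or tipped (height (world z) of panel above 0.03 m or angle between panel's own z axis and vertical above 0.12 rad).
It fails at once if a tool lying around is moved by more than 30 mm or knocked over (distance of any of palm_gouge, sanding_block, mallet, brush from where it was at the start of the episode above 0.03 m or angle between mallet's own z axis and vertical above 0.5 rad).
It also fails if it takes over 53 s, if anything falls off the work surface, if the arm or the gripper's body presses on something with over 40 N, if the wrist force passes 120 N, or if a joint passes its speed limit or range.

## Robot

A 6-joint arm with a two-finger parallel gripper is mounted at the origin on the work surface. World frame = base frame: x ahead of the robot, y to its left, z up, the work surface at z = 0. Lengths are in m, angles in degrees, forces in N, time in s.
With the tool pointing down it reaches from about 0.35 to 0.875 m from the base axis. Payload 4.2 kg.
Tool frame: the origin (TCP) lies on the centre line of the jaws, within the pads' length; the fingertips stand 19 mm ahead of it and the grasp point (between the pads) is the TCP; z points along the fingers, y is the line along which they close (so a half turn about z gives the same grasp; the last joint's range is limited). The gripper opens to 87 mm and grips with 3 to 60 N. Pads are 19 mm wide; open, the fingers measure 117 mm over their backs; the gripper's body (75 mm by 190 mm) begins 51 mm behind the grasp point.
Start: joints at [-56.001, 22.042, 0.453, 0, -68.411, -14.817], TCP at [0.205, -0.59, 0.242] pointing down, gripper open.
Joint ranges: [-179.83, 179.83], [-69.29, 118.12], [-61.27, 80.66], [-181.25, 117.63], [-171.15, -9.14], [-177.46, 177.46]. Speed limits (degrees/s): [159.86, 159.86, 180, 180, 180, 180].

## Interface

Orientations are given as a 3x3 rotation matrix whose columns are the frame's x, y, z axes.
In Python, from station import sense, capture, finish_job, search_frame, masks_of gives the robot as it stands.
- The arm moves only by the tool drive_tool, never from a script. Its argument "rows" is a list of rows, each a list of 7 numbers: the opening in per cent of the stroke, from 0 (shut) to 100 (fully open), then the shift along the world's x, y, z in mm, then the turn, a rotation vector about the world's x, y, z in rad. In form: [[fingers, dx, dy, dz, wx, wy, wz], ...]. A call has 1 to 5 rows; each row shifts and turns the commanded pose from where the row before left it; what a row does not reach is not made up. A row lasts 1/12 s, in which the tool goes at most 41.7 mm and 7.16 degrees, less where a joint would pass 70% of its speed; a pose out of reach is approached as far as the arm can. A call is refused whole if a number of a shift passes 41.7 or a number of a turn 0.125, either way. A call with a gripper value outside its range is refused whole. The fingers move at their own pace and stop on an object; the grip force is fixed at half the most. Time passes only in rows, so rows that do not move let the fingers close. It gives the time, the measured TCP pose, the force, the opening and the grip force at its end, in the units of the state.
- sense(): the state, without advancing time (a new reading comes with each control period).
- capture(name): name is "scene" or "side" or "wrist"; returns a dict with "frame" (480x640x3 uint8, red, green, blue), "z_map" (480x640 float32, m along the optical axis (not along the pixel's ray), 0 where there is no reading), "fx", "fy", "cx", "cy" (pixels), "R" (3x3) and "t" (3): a world point X has camera coordinates R X + t; the wrist camera has in their place "T_tool_cam" (4x4, takes a point from camera to tool coordinates, whose origin is the TCP and whose axes are the flange's). Camera axes: x right, y down, z forward; pixel columns grow to the right and rows downward; lengths in m; the calibration is good to about 2 mm. The wrist camera is an equidistant fisheye: a pixel r from the principal point sees the ray r / f radians off the axis. A picture is of the moment at which its call begins: read the wrist's pose just before it.
- finish_job(): hands the job in; it is judged then, once.
Trained networks look in a picture, given as the dict that the camera call returned (one of the last four; its "shot" number tells which), for a name from the list of things; names that differ only in an ending like _2 or _b are one class to them, and where a whole thing is asked for, a point or a joint stands for the part that bears it (a point fixed in the world has none). Each returns a list of dicts, best first, with "p" (0 to 1); they miss things now and then, are a little off and sometimes report something else, mostly with a low value. They report only what shows in the picture. A call takes as long as a camera call.
- search_frame(label, picture): "xy" ([column, row] in pixels, amid what is visible of it).
- masks_of(label, picture): "region" (480x640 bool, what is visible of it) and "xy" ([column, row] in pixels, amid what is visible of it).
The state is a dict: "time_s": time; "joints": joint angles; "joint_velocities": joint speeds; "effort": joint torques, N m; "tcp_pos": TCP position; "ee_rot": TCP orientation; "wrist_force": force on the tool from outside, world axes, zero at the start; "moment": the same for the moment, N m; "gripper_width": opening from 0.0 (shut) to 1.0 (fully open); "gripper_force": force on a finger pad.
Only numpy, scipy, OpenCV 4.12 (cv2) and the standard library are available. Lean on these libraries where they do the work, as an engineer would, in place of code of your own. Each camera call takes 0.05 s, during which the arm holds its last target. There are 200 camera calls.

## Working session

There is one attempt and no reset: what is moved stays moved. The work goes in short steps, Python scripts to look and compute and a tool call to move; the robot and the scene stay as the last step left them, time stands still between calls to the robot, and variables do not carry over. Pictures are saved under pics/ and viewed, at most 10 in all, crops included, and the job is handed in when it is done.

Besides the shell and the picture viewer there is one more tool, called after "Emit:" in YAML: its name, and indented under it one key for each argument. drive_tool: Moves the arm, as the interface text tells. Its arguments: {"type":"object","properties":{"rows":{"type":"array"}},"required":["rows"]}

```bash
mkdir -p pics
cat > h.py <<'E'
import numpy as np, cv2
from station import *
def pts(p,m):
    v,u=np.nonzero(m&(p["z_map"]>0)); z=p["z_map"][v,u]
    c=np.c_[(u-p["cx"])/p["fx"]*z,(v-p["cy"])/p["fy"]*z,z]
    return (c-p["t"])@p["R"]
def save(p,n): cv2.imwrite("pics/"+n,p["frame"][:,:,::-1])
E
python3 - <<'E'
from h import *
for n in ["scene","side"]:
    p=capture(n); save(p,n+"0.png")
    for l in ["carving_board","panel","fence_face","left_bar","right_bar","left_handle","right_handle","palm_gouge","sanding_block","mallet","brush"]:
        try:
            for r in masks_of(l,p)[:2]:
                P=pts(p,r["region"]); 
                print(n,l,round(r["p"],2),np.round(r["xy"]),len(P),np.round(np.median(P,0),3),np.round(np.percentile(P,2,0),3),np.round(np.percentile(P,98,0),3))
        except Exception as e: print(l,e)
print(sense())
E
```

```text
scene carving_board 0.95 [314. 300.] 12301 [ 0.625 -0.027  0.021] [ 0.41  -0.219  0.008] [0.721 0.185 0.109]
scene carving_board 0.68 [314. 274.] 3421 [ 0.568 -0.017  0.042] [ 0.492 -0.103  0.024] [0.626 0.071 0.046]
scene panel 0.7 [384. 254.] 302 [0.578 0.138 0.097] [0.455 0.122 0.001] [0.583 0.186 0.143]
scene panel 0.59 [315. 273.] 3501 [ 0.568 -0.018  0.042] [ 0.491 -0.104  0.022] [0.626 0.071 0.046]
scene fence_face 0.74 [316. 299.] 12286 [ 0.624 -0.026  0.021] [ 0.409 -0.218  0.009] [0.72  0.186 0.109]
scene left_bar 0.7 [380. 261.] 469 [0.578 0.128 0.096] [0.564 0.097 0.044] [0.583 0.151 0.142]
scene left_bar 0.22 [259. 284.] 458 [ 0.624 -0.157  0.094] [ 0.562 -0.179  0.021] [ 0.632 -0.127  0.142]
scene right_bar 0.64 [316. 302.] 12326 [ 0.625 -0.026  0.021] [ 0.409 -0.218  0.008] [0.721 0.186 0.108]
scene right_bar 0.62 [260. 285.] 473 [ 0.624 -0.155  0.094] [ 0.587 -0.182  0.029] [ 0.632 -0.125  0.142]
scene left_handle 0.69 [383. 256.] 263 [0.578 0.137 0.103] [0.565 0.124 0.05 ] [0.583 0.152 0.143]
scene left_handle 0.17 [315. 299.] 12353 [ 0.624 -0.027  0.021] [ 0.409 -0.
[... 2379 characters left out ...]
108482e+01, -1.48174923e+01]), 'joint_velocities': array([-0.0577088 , -0.00900676, -0.01158084, -0.00469075, -0.02881642,
       -0.12067302]), 'effort': array([ 1.82697645e-04, -3.90480459e+01,  1.87629247e+01,  4.22415957e+00,
        1.55249244e-02, -2.32886828e-05]), 'tcp_pos': array([ 0.20537673, -0.59028309,  0.24155606]), 'ee_rot': array([[-9.44484450e-01, -3.28556120e-01,  5.25630245e-06],
       [-3.28556120e-01,  9.44484450e-01, -1.76273827e-05],
       [ 8.27088558e-07, -1.83757792e-05, -1.00000000e+00]]), 'wrist_force': array([0.33625784, 0.43492836, 0.03027279]), 'moment': array([ 0.06263252,  0.02094015, -0.02418088]), 'gripper_force': 0.0, 'gripper_width': 0.9993400167048653}
```

Run:
```python
from h import *
A=[];Pn=[];H=[]
for n in ["scene","side"]:
    p=capture(n)
    P=pts(p,p["z_map"]>0); P=P[(P[:,0]>.3)&(P[:,0]<.85)&(abs(P[:,1])<.32)]
    b=P[(P[:,2]>.013)&(P[:,2]<.027)]; A.append(b)
    r=cv2.minAreaRect(b[:,:2].astype(np.float32)*1000); print(n,"board",r)
    f=P[(P[:,2]>.030)&(P[:,2]<.0365)&(P[:,0]>.6)]; print("fence",cv2.minAreaRect(f[:,:2].astype(np.float32)*1000),len(f))
    m=[r for r in masks_of("panel",p) if r["region"].sum()>2000][0]["region"]
    q=pts(p,m);q=q[(q[:,2]>.038)&(q[:,2]<.048)]; print("panel",cv2.minAreaRect(q[:,:2].astype(np.float32)*1000),len(q),np.median(q[:,2]))
    h=P[(P[:,2]>.125)]; 
    for s in (1,-1):
        g=h[h[:,1]*s>0]; print("tip",s,len(g),g.mean(0).round(4),g.min(0).round(3),g.max(0).round(3))
```

```text
scene board ((551.0547485351562, -21.248764038085938), (306.80487060546875, 420.64495849609375), 9.012216567993164)
fence ((640.4194946289062, -5.9877471923828125), (107.56863403320312, 380.39556884765625), 8.461564064025879) 1989
panel ((556.5101318359375, -17.355812072753906), (136.4684600830078, 179.46800231933594), 5.065585613250732) 3026 0.04244028665653819
tip 1 70 [0.5735 0.1457 0.1359] [0.563 0.138 0.125] [0.58  0.154 0.145]
tip -1 73 [ 0.626  -0.1747  0.137 ] [ 0.612 -0.184  0.125] [ 0.633 -0.166  0.145]
side board ((549.7633666992188, -21.134918212890625), (301.7734069824219, 423.5509338378906), 9.152776718139648)
fence ((632.968017578125, -7.6677703857421875), (114.90187072753906, 382.02685546875), 9.357589721679688) 1325
panel ((553.6297607421875, -15.949516296386719), (132.5845489501953, 182.0675811767578), 5.678586483001709) 3282 0.042834263918832285
tip 1 73 [0.5648 0.15   0.1381] [0.558 0.14  0.125] [0.574 0.157 0.145]
tip -1 69 [ 0.6181 -0.1712  0.1359] [ 0.609 -0.181  0.125] [ 0.627 -0.163  0.147]
```

View pics/scene0.png

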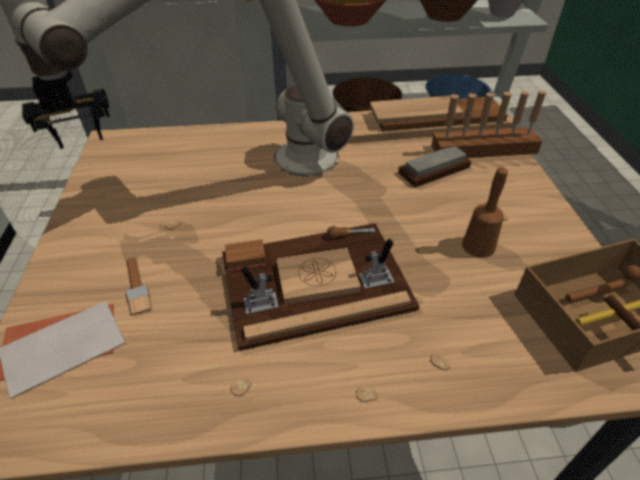

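View pics/side0.png

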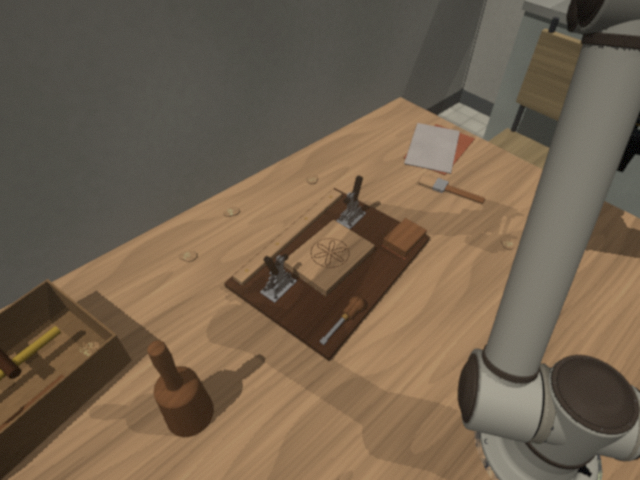

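Emit:
drive_tool:
  rows:
    - [100,14,31,0,0,0,-0.03]
    - [100,14,31,0,0,0,-0.03]
    - [100,14,31,0,0,0,-0.03]
    - [100,14,31,0,0,0,-0.03]
    - [100,14,31,0,0,0,-0.03]

```text
time_s: 1.82
tcp_pos: [0.2757, -0.4339, 0.2416]
ee_rot: [[-0.983, -0.182, 0.0], [-0.182, 0.983, -0.0], [-0.0, -0.0, -1.0]]
wrist_force: [0.4, -0.2, -0.6]
gripper_width: 0.999
gripper_force: 0.0
```

Emit:
drive_tool:
  rows:
    - [100,14,31,0,0,0,-0.026]
    - [100,14,31,0,0,0,0]
    - [100,14,31,0,0,0,0]
    - [100,14,31,0,0,0,0]
    - [100,14,31,0,0,0,0]

```text
time_s: 2.23
tcp_pos: [0.3457, -0.2788, 0.2419]
ee_rot: [[-0.987, -0.158, 0.001], [-0.158, 0.987, -0.0], [-0.001, -0.0, -1.0]]
wrist_force: [2.1, -0.5, -0.5]
gripper_width: 0.998
gripper_force: 0.0
```

Emit:
drive_tool:
  rows:
    - [100,14,31,0,0,0,0]
    - [100,14,31,0,0,0,0]
    - [100,14,31,0,0,0,0]
    - [100,14,31,0,0,0,0]
    - [100,14,31,0,0,0,0]

```text
time_s: 2.65
tcp_pos: [0.4158, -0.1236, 0.242]
ee_rot: [[-0.987, -0.158, 0.001], [-0.158, 0.987, -0.0], [-0.001, -0.0, -1.0]]
wrist_force: [0.8, -0.3, 0.0]
gripper_width: 1.006
gripper_force: 0.0
```

Emit:
drive_tool:
  rows:
    - [100,14,31,0,0,0,0]
    - [100,14,31,0,0,0,0]
    - [100,14,29,-20,0,0,0]
    - [100,9,0,-35,0,0,0]
    - [100,0,0,-35,0,0,0]

```text
time_s: 3.07
tcp_pos: [0.4694, -0.0321, 0.1519]
ee_rot: [[-0.987, -0.162, 0.006], [-0.162, 0.987, 0.001], [-0.006, 0.0, -1.0]]
wrist_force: [-0.3, 0.1, -0.3]
gripper_width: 1.0
gripper_force: 0.0
```

Emit:
drive_tool:
  rows:
    - [100,-6,-1,-30,0,0,0]
    - [100,0,0,-35,0,0,0]
    - [100,0,0,-25,0,0,0]
    - [100,0,0,-14,0,0,0]
    - [100,0,0,0,0,0,0]

```text
time_s: 3.48
tcp_pos: [0.4583, -0.0357, 0.0447]
ee_rot: [[-0.987, -0.158, -0.007], [-0.158, 0.987, -0.002], [0.007, -0.001, -1.0]]
wrist_force: [-0.4, 0.0, 0.5]
gripper_width: 1.002
gripper_force: 0.0
```

Run:
```python
from h import *
s=sense();print(s["tcp_pos"],s["wrist_force"])
p=capture("side"); a=p["frame"][150:390,200:520]; cv2.imwrite("pics/s1.png",cv2.resize(a,None,fx=2.5,fy=2.5)[:,:,::-1])
```

```text
[ 0.45826754 -0.03574431  0.04473657] [-0.39184859  0.04261226  0.53181012]
```

View pics/s1.png

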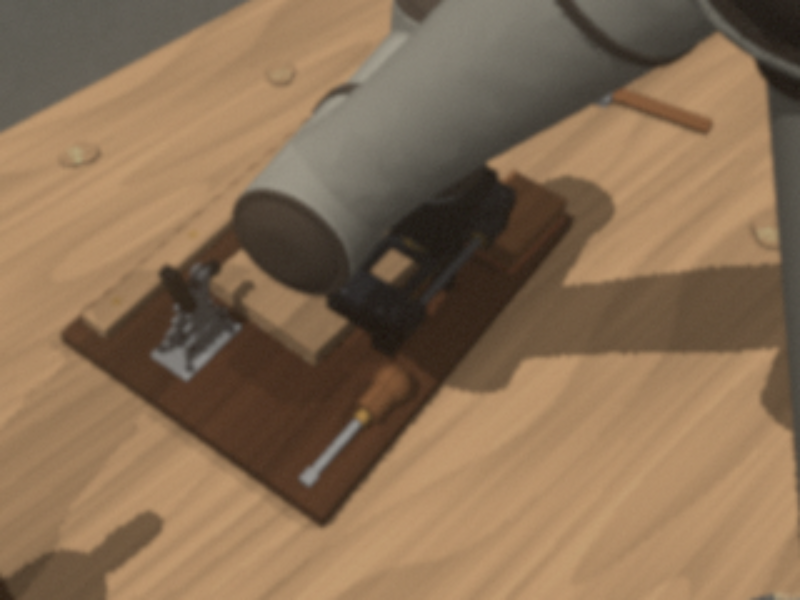

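Emit:
drive_tool:
  rows:
    - [100,9,1.4,0,0,0,0]
    - [100,9,1.4,0,0,0,0]
    - [100,7,1.1,0,0,0,0]
    - [100,7,1.1,0,0,0,0]
    - [100,7,1.1,0,0,0,0]

```text
time_s: 3.95
tcp_pos: [0.4996, -0.0292, 0.0482]
ee_rot: [[-0.987, -0.158, -0.001], [-0.158, 0.987, -0.0], [0.001, 0.0, -1.0]]
wrist_force: [-3.5, 0.1, 3.3]
gripper_width: 0.998
gripper_force: 1.6
```

Emit:
drive_tool:
  rows:
    - [100,4,0.6,0,0,0,0]
    - [100,4,0.6,0,0,0,0]
    - [100,3,0.5,0,0,0,0]
    - [100,3,0.5,0,0,0,0]
    - [100,0,0,0,0,0,0]

```text
time_s: 4.37
tcp_pos: [0.5144, -0.0268, 0.0475]
ee_rot: [[-0.987, -0.158, 0.002], [-0.158, 0.987, 0.0], [-0.002, 0.0, -1.0]]
wrist_force: [-1.8, -1.5, 1.2]
gripper_width: 0.996
gripper_force: 0.4
```

Emit:
drive_tool:
  rows:
    - [100,2,0.3,0,0,0,0]
    - [100,2,0.3,0,0,0,0]
    - [100,2,0.3,0,0,0,0]
    - [100,0,0,0,0,0,0]
    - [100,0,0,0,0,0,0]

```text
time_s: 4.78
tcp_pos: [0.5204, -0.0258, 0.0477]
ee_rot: [[-0.987, -0.158, 0.002], [-0.158, 0.987, 0.0], [-0.002, 0.0, -1.0]]
wrist_force: [-0.0, -0.1, 0.1]
gripper_width: 1.001
gripper_force: 0.0
```

Emit:
drive_tool:
  rows:
    - [100,2,0.3,0,0,0,0]
    - [100,2,0.3,0,0,0,0]
    - [100,0,0,0,0,0,0]

```text
time_s: 5.03
tcp_pos: [0.5209, -0.026, 0.0472]
ee_rot: [[-0.987, -0.158, -0.006], [-0.158, 0.987, -0.001], [0.006, -0.0, -1.0]]
wrist_force: [-6.0, -0.7, 5.7]
gripper_width: 0.999
gripper_force: 3.0
```

```bash
cat >> h.py <<'E'
def panel():
    for n in ["scene","side"]:
        p=capture(n)
        ms=[r for r in masks_of("panel",p) if 1000<r["region"].sum()<6000]
        if not ms: print("none");continue
        q=pts(p,ms[0]["region"]);b=(q[:,:2]-[.5505,-.0205])@np.array([[.9874,-.1582],[.1582,.9874]])*1000
        q=q[:,2];b=b[(q>.037)&(q<.048)]; print(n,len(b),b.min(0),b.max(0),cv2.minAreaRect(b.astype(np.float32)))
        save(p,n+"_l.png")
    return p
E
python3 -c "
from h import *
p=panel();a=p['frame'][150:390,200:520]; cv2.imwrite('pics/s2.png',cv2.resize(a,None,fx=2.5,fy=2.5)[:,:,::-1])"
```

```text
scene 3232 [-18.56098894 -83.85926334] [112.33464653  96.06398758] ((47.18776321411133, 5.871673583984375), (130.60472106933594, 179.66006469726562), 0.3515230119228363)
side 1439 [-21.64725598 -82.73514316] [109.43988794  98.64240302] ((44.18935775756836, 7.8258209228515625), (131.1415252685547, 181.24691772460938), 0.2109479308128357)
```

View pics/s2.png

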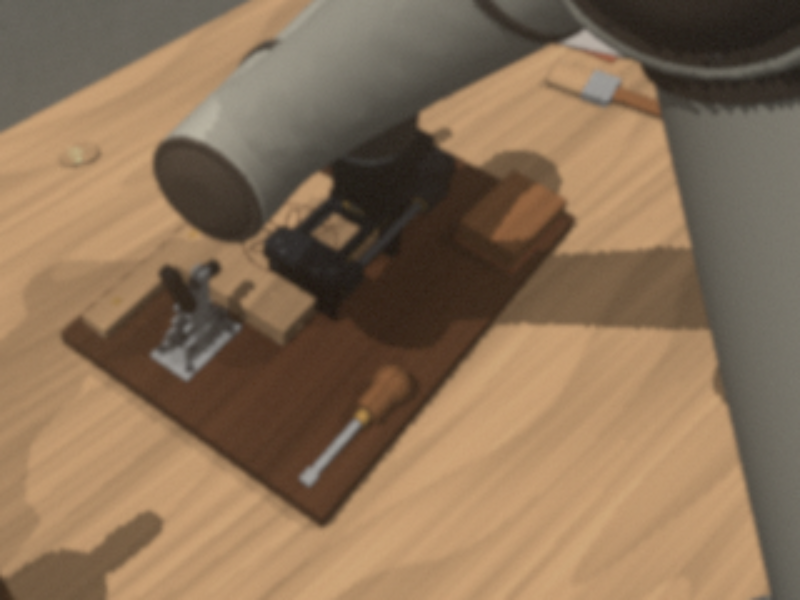

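Emit:
drive_tool:
  rows:
    - [100,2,0.3,0,0,0,0]
    - [100,1,0.2,0,0,0,0]
    - [100,0,0,0,0,0,0]
    - [100,0,0,0,0,0,0]

```text
time_s: 5.57
tcp_pos: [0.5211, -0.0261, 0.047]
ee_rot: [[-0.987, -0.158, -0.012], [-0.158, 0.987, -0.002], [0.012, -0.0, -1.0]]
wrist_force: [-11.2, -1.3, 8.2]
gripper_width: 0.999
gripper_force: 5.4
```

Emit:
drive_tool:
  rows:
    - [100,-10,-1.6,0,0,0,0]
    - [100,-18,-2.8,0,0,0,0]
    - [50,0,0,35,0,0,0]
    - [0,0,0,40,0,0,0]
    - [0,0,0,40,0,0,0]

```text
time_s: 5.98
tcp_pos: [0.4983, -0.0294, 0.1638]
ee_rot: [[-0.987, -0.158, 0.001], [-0.158, 0.987, -0.0], [-0.0, -0.0, -1.0]]
wrist_force: [0.8, -0.4, -0.7]
gripper_width: 0.854
gripper_force: 0.0
```

Emit:
drive_tool:
  rows:
    - [0,0,0,40,0,0,0]
    - [0,18,35,0,0,0,0]
    - [0,19,36,0,0,0,0]
    - [0,19,36,0,0,0,0]
    - [0,19,36,0,0,0,0]

```text
time_s: 6.4
tcp_pos: [0.5747, 0.1155, 0.2037]
ee_rot: [[-0.987, -0.158, 0.004], [-0.158, 0.988, 0.002], [-0.004, 0.001, -1.0]]
wrist_force: [0.9, -0.2, -0.3]
gripper_width: 0.482
gripper_force: 0.0
```

Emit:
drive_tool:
  rows:
    - [0,0,0,0,0,0,0]
    - [0,0,0,0,0,0,0]

```text
time_s: 6.57
tcp_pos: [0.5745, 0.1158, 0.2021]
ee_rot: [[-0.987, -0.161, 0.001], [-0.161, 0.987, 0.001], [-0.001, 0.0, -1.0]]
wrist_force: [0.1, -0.7, -0.2]
gripper_width: 0.322
gripper_force: 0.0
```

```bash
python3 -c "
from h import *
panel()
s=sense();r=s['tcp_pos'][:2]-[.5505,-.0205];print(s['gripper_width'],s['tcp_pos'],r@np.array([[.9874,-.1582],[.1582,.9874]]))"
```

```text
scene 3324 [-22.42383565 -83.97544143] [113.26654454  96.89705251] ((45.3773193359375, 6.467002868652344), (135.5565643310547, 180.9402618408203), 0.08838535100221634)
side 3086 [-21.82811522 -85.54277286] [109.9042212   99.07475851] ((43.996490478515625, 6.7521820068359375), (184.4746856689453, 131.7951202392578), 89.87167358398438)
0.1431601093582882 [0.57305458 0.11279391 0.2027051 ] [0.04335749 0.12804627]
```

Emit:
drive_tool:
  rows:
    - [0,1,0,0,0,0,0]
    - [0,0,0,0,0,0,0]
    - [0,0,0,-20,0,0,0]
    - [0,0,0,-25,0,0,0]
    - [0,0,0,-14,0,0,0]

```text
time_s: 7.18
tcp_pos: [0.5733, 0.1128, 0.1418]
ee_rot: [[-0.988, -0.157, -0.002], [-0.157, 0.988, -0.0], [0.002, 0.0, -1.0]]
wrist_force: [-0.7, 0.7, -0.1]
gripper_width: 0.005
gripper_force: 0.0
```

Emit:
drive_tool:
  rows:
    - [0,0,0,0,0,0,0]
    - [0,0,0,0,0,0,0]

```text
time_s: 7.35
tcp_pos: [0.5743, 0.113, 0.1434]
ee_rot: [[-0.987, -0.158, -0.001], [-0.158, 0.987, -0.001], [0.001, -0.001, -1.0]]
wrist_force: [-0.1, -0.0, 0.5]
gripper_width: 0.006
gripper_force: 0.0
```

Run:
```python
from h import *
s=sense();r=s['tcp_pos'][:2]-[.5505,-.0205];print(s['gripper_width'],s['tcp_pos'],r@np.array([[.9874,-.1582],[.1582,.9874]]))
p=capture("side"); a=p["frame"][150:330,180:420]; cv2.imwrite("pics/s3.png",cv2.resize(a,None,fx=3,fy=3)[:,:,::-1])
```

```text
0.005918460160118088 [0.57429125 0.11304003 0.14340597] [0.04461751 0.12809366]
```

View pics/s3.png

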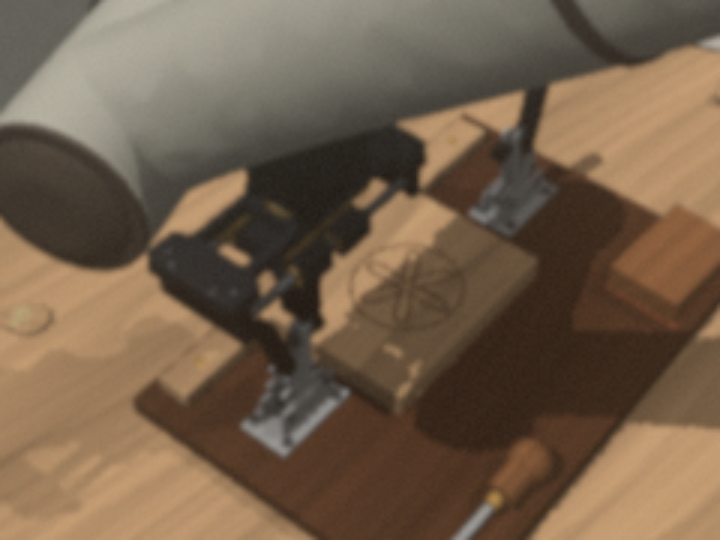

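Emit:
drive_tool:
  rows:
    - [0,-1.3,7.9,0,0,0,0]
    - [0,-1.1,6.9,0,0,0,0]
    - [0,-1.1,6.9,0,0,0,0]
    - [0,-1.1,6.9,0,0,0,0]
    - [0,-1,5.9,-1,0,0,0]

```text
time_s: 7.82
tcp_pos: [0.5692, 0.1493, 0.1435]
ee_rot: [[-0.987, -0.159, 0.002], [-0.159, 0.987, 0.001], [-0.002, 0.0, -1.0]]
wrist_force: [0.8, -2.2, 1.7]
gripper_width: 0.007
gripper_force: 1.0
```

Emit:
drive_tool:
  rows:
    - [0,-1.1,6.9,-2.5,0,0,0]
    - [0,-1.1,6.9,-4.5,0,0,0]
    - [0,-0.8,5,-6,0,0,0]
    - [0,-0.8,5,-7,0,0,0]
    - [0,0,0,0,0,0,0]

```text
time_s: 8.23
tcp_pos: [0.5638, 0.1728, 0.1206]
ee_rot: [[-0.987, -0.159, -0.003], [-0.159, 0.987, -0.001], [0.003, -0.0, -1.0]]
wrist_force: [-0.6, -0.0, 0.4]
gripper_width: -0.0
gripper_force: 0.0
```

Emit:
drive_tool:
  rows:
    - [0,-0.2,1,-7,0,0,0]
    - [0,-0.2,1,-7,0,0,0]
    - [0,-0.2,1,-6,0,0,0]
    - [0,0,1,-6,0,0,0]
    - [0,0,0,-5,0,0,0]

```text
time_s: 8.65
tcp_pos: [0.564, 0.176, 0.0906]
ee_rot: [[-0.987, -0.158, -0.001], [-0.158, 0.987, -0.0], [0.001, -0.0, -1.0]]
wrist_force: [-0.9, 0.7, 1.1]
gripper_width: 0.006
gripper_force: 0.7
```

Emit:
drive_tool:
  rows:
    - [0,0,0,-3,0,0,0]
    - [0,0,0,-2,0,0,0]
    - [0,0,0,0,0,0,0]

```text
time_s: 8.9
tcp_pos: [0.564, 0.1755, 0.0857]
ee_rot: [[-0.987, -0.158, -0.001], [-0.158, 0.987, -0.001], [0.001, -0.001, -1.0]]
wrist_force: [-0.4, -0.5, -0.5]
gripper_width: 0.003
gripper_force: 0.0
```

Emit:
drive_tool:
  rows:
    - [0,0,0,-2,0,0,0]
    - [0,0,0,-2,0,0,0]
    - [0,0,0,0,0,0,0]

```text
time_s: 9.15
tcp_pos: [0.5642, 0.1758, 0.0822]
ee_rot: [[-0.987, -0.158, -0.001], [-0.158, 0.987, -0.0], [0.001, -0.0, -1.0]]
wrist_force: [-0.0, -0.7, -0.8]
gripper_width: 0.006
gripper_force: 0.0
```

Emit:
drive_tool:
  rows:
    - [0,0,0,-2,0,0,0]
    - [0,0,0,-1,0,0,0]
    - [0,0,0,0,0,0,0]

```text
time_s: 9.4
tcp_pos: [0.5646, 0.176, 0.0808]
ee_rot: [[-0.987, -0.159, 0.001], [-0.159, 0.987, -0.0], [-0.001, -0.0, -1.0]]
wrist_force: [-3.3, -1.0, 6.9]
gripper_width: 0.0
gripper_force: 3.8
```

Run:
```python
from h import *
s=sense();print(s['tcp_pos'],s['wrist_force'])
p=capture("side"); a=p["frame"][180:330,180:380]; cv2.imwrite("pics/s4.png",cv2.resize(a,None,fx=3.5,fy=3.5)[:,:,::-1])
```

```text
[0.56458902 0.17599261 0.08082399] [-3.33732543 -1.02376562  6.9312818 ]
```

View pics/s4.png

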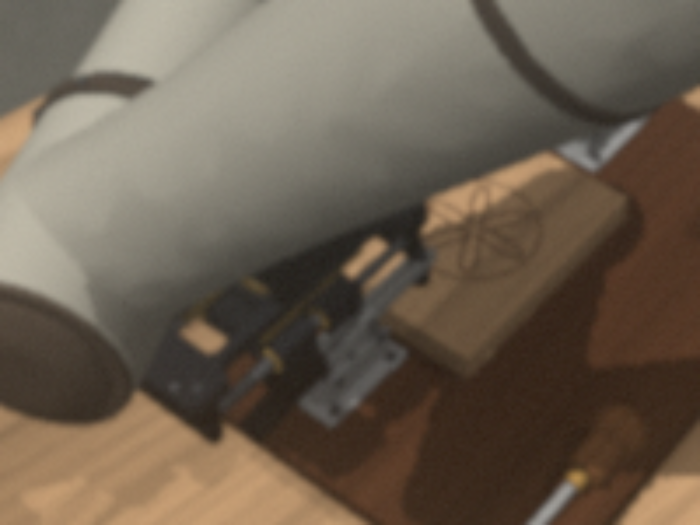

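Emit:
drive_tool:
  rows:
    - [0,0,0,-2,0,0,0]
    - [0,0,0,0,0,0,0]
    - [0,0,0,10,0,0,0]
    - [0,0,0,40,0,0,0]
    - [0,0,0,40,0,0,0]

```text
time_s: 9.87
tcp_pos: [0.5631, 0.1752, 0.167]
ee_rot: [[-0.987, -0.158, -0.005], [-0.158, 0.987, -0.003], [0.005, -0.002, -1.0]]
wrist_force: [1.0, 1.0, -0.1]
gripper_width: 0.003
gripper_force: 0.0
```

Emit:
drive_tool:
  rows:
    - [0,0,0,34,0,0,0]
    - [0,5,-33,0,0,0,0]
    - [0,5,-33,0,0,0,0]
    - [0,5,-33,0,0,0,0]
    - [0,5,-33,0,0,0,0]

```text
time_s: 10.28
tcp_pos: [0.5843, 0.0428, 0.2023]
ee_rot: [[-0.987, -0.159, 0.001], [-0.159, 0.987, 0.001], [-0.001, 0.0, -1.0]]
wrist_force: [-0.5, 0.7, 0.3]
gripper_width: 0.007
gripper_force: 0.0
```

Emit:
drive_tool:
  rows:
    - [0,6,-37,0,0,0,0]
    - [0,6,-37,0,0,0,0]
    - [0,6,-37,0,0,0,0]
    - [0,6,-37,0,0,0,0]
    - [0,6,-36,0,0,0,0]

```text
time_s: 10.7
tcp_pos: [0.6143, -0.142, 0.202]
ee_rot: [[-0.987, -0.158, 0.0], [-0.158, 0.987, 0.0], [-0.0, 0.0, -1.0]]
wrist_force: [1.6, 0.9, -0.4]
gripper_width: 0.003
gripper_force: 0.0
```

Emit:
drive_tool:
  rows:
    - [0,0,0,0,0,0,0]
    - [0,0,0,0,0,0,0]

```text
time_s: 10.87
tcp_pos: [0.6141, -0.142, 0.2012]
ee_rot: [[-0.988, -0.154, -0.0], [-0.154, 0.988, 0.0], [0.0, 0.0, -1.0]]
wrist_force: [0.3, 0.2, -0.3]
gripper_width: 0.003
gripper_force: 0.0
```

Run:
```python
from h import *
s=sense();r=s['tcp_pos'][:2]-[.5505,-.0205];print(s['tcp_pos'],r@np.array([[.9874,-.1582],[.1582,.9874]]))
M=np.array([[.9874,-.1582],[.1582,.9874]])
panel()
for n in ["scene","side"]:
    p=capture(n); P=pts(p,p["z_map"]>0); B=(P[:,:2]-[.5505,-.0205])@M
    q=(abs(B[:,0]-.045)<.009)&(P[:,2]>.03)&(P[:,2]<.14)&(B[:,1]>.11)&(B[:,1]<.25)
    for lo in np.arange(.13,.25,.02):
        k=q&(B[:,1]>=lo)&(B[:,1]<lo+.02); 
        if k.sum(): print(n,round(lo,2),k.sum(),np.percentile(P[k,2],90).round(4))
```

```text
[ 0.61413395 -0.14197594  0.20124727] [ 0.04361466 -0.13001224]
scene 3168 [-20.56021634 -83.87845724] [115.12470811  96.26916728] ((47.080570220947266, 6.05511474609375), (135.53102111816406, 179.9688720703125), 0.25448504090309143)
side 3009 [-22.40536875 -84.80658544] [110.51768109 111.09829074] ((44.07951354980469, 13.171974182128906), (132.72640991210938, 195.89422607421875), 0.11530876159667969)
scene 0.13 60 0.0653
scene 0.15 69 0.0651
scene 0.17 51 0.065
scene 0.19 53 0.0631
scene 0.21 41 0.0605
side 0.13 63 0.066
side 0.15 56 0.0654
side 0.17 66 0.0652
side 0.19 65 0.0629
side 0.21 64 0.0606
```

Emit:
drive_tool:
  rows:
    - [0,1,1.5,-20,0,0,0]
    - [0,0,0,-25,0,0,0]
    - [0,0,0,-13,0,0,0]
    - [0,0,0,0,0,0,0]

```text
time_s: 11.5
tcp_pos: [0.6132, -0.1373, 0.1401]
ee_rot: [[-0.987, -0.159, -0.007], [-0.159, 0.987, 0.001], [0.007, 0.002, -1.0]]
wrist_force: [-0.6, 1.1, -0.1]
gripper_width: 0.009
gripper_force: 0.0
```

Emit:
drive_tool:
  rows:
    - [0,1.3,-7.9,0,0,0,0]
    - [0,1.1,-6.9,0,0,0,0]
    - [0,1.1,-6.9,0,0,0,0]
    - [0,1.1,-6.9,0,0,0,0]
    - [0,1,-5.9,-1,0,0,0]

```text
time_s: 11.92
tcp_pos: [0.6221, -0.174, 0.1441]
ee_rot: [[-0.987, -0.158, 0.003], [-0.158, 0.987, -0.0], [-0.003, -0.001, -1.0]]
wrist_force: [0.1, 1.7, 1.8]
gripper_width: 0.005
gripper_force: 1.0
```

Emit:
drive_tool:
  rows:
    - [0,1.1,-7.4,-2.5,0,0,0]
    - [0,1.1,-7.4,-4.5,0,0,0]
    - [0,0.8,-5.5,-6,0,0,0]
    - [0,0.8,-5.2,-7,0,0,0]
    - [0,0,0,0,0,0,0]

```text
time_s: 12.33
tcp_pos: [0.6237, -0.1997, 0.1205]
ee_rot: [[-0.988, -0.156, -0.003], [-0.156, 0.988, 0.001], [0.003, 0.001, -1.0]]
wrist_force: [-0.4, 0.4, -0.7]
gripper_width: 0.006
gripper_force: 0.0
```

Emit:
drive_tool:
  rows:
    - [0,0.2,-1,-7,0,0,0]
    - [0,0.2,-1,-7,0,0,0]
    - [0,0.2,-1,-6,0,0,0]
    - [0,0,-1,-6,0,0,0]
    - [0,0,0,-5,0,0,0]

```text
time_s: 12.75
tcp_pos: [0.6252, -0.2028, 0.0907]
ee_rot: [[-0.987, -0.158, -0.001], [-0.158, 0.987, -0.0], [0.001, -0.0, -1.0]]
wrist_force: [-0.5, -1.7, 2.1]
gripper_width: 0.002
gripper_force: 0.8
```

Emit:
drive_tool:
  rows:
    - [0,0,0,-3,0,0,0]
    - [0,0,0,-3,0,0,0]
    - [0,0,0,-2,0,0,0]
    - [0,0,0,-1,0,0,0]
    - [0,0,0,0,0,0,0]

```text
time_s: 13.17
tcp_pos: [0.6252, -0.2024, 0.0823]
ee_rot: [[-0.987, -0.158, -0.001], [-0.158, 0.987, 0.0], [0.001, 0.0, -1.0]]
wrist_force: [0.7, -0.1, 0.5]
gripper_width: 0.006
gripper_force: 0.0
```

Emit:
drive_tool:
  rows:
    - [0,0,0,-2,0,0,0]
    - [0,0,0,-1,0,0,0]
    - [0,0,0,-1,0,0,0]
    - [0,0,0,-1,0,0,0]
    - [0,0,0,0,0,0,0]

```text
time_s: 13.58
tcp_pos: [0.6258, -0.2027, 0.0798]
ee_rot: [[-0.987, -0.159, 0.001], [-0.159, 0.987, -0.001], [-0.001, -0.001, -1.0]]
wrist_force: [-3.3, 1.2, 10.2]
gripper_width: 0.007
gripper_force: 4.3
```

Emit:
drive_tool:
  rows:
    - [0,0,0,10,0,0,0]
    - [0,0,0,40,0,0,0]
    - [0,0,0,40,0,0,0]
    - [0,0,0,40,0,0,0]
    - [0,0,0,40,0,0,0]

```text
time_s: 14.0
tcp_pos: [0.625, -0.2025, 0.2498]
ee_rot: [[-0.987, -0.158, 0.0], [-0.158, 0.987, 0.0], [-0.0, -0.0, -1.0]]
wrist_force: [1.1, 0.5, 0.2]
gripper_width: 0.004
gripper_force: 0.0
```

Emit:
drive_tool:
  rows:
    - [0,-15,-30,0,0,0,0]
    - [0,-15,-30,0,0,0,0]
    - [0,-15,-30,0,0,0,0]
    - [0,-15,-30,0,0,0,0]
    - [0,0,0,0,0,0,0]

```text
time_s: 14.42
tcp_pos: [0.5626, -0.3267, 0.2481]
ee_rot: [[-0.988, -0.153, -0.0], [-0.153, 0.988, -0.001], [0.001, -0.001, -1.0]]
wrist_force: [0.4, 0.5, 0.4]
gripper_width: 0.005
gripper_force: 0.0
```

Run:
```python
from h import *
M=np.array([[.9874,-.1582],[.1582,.9874]])
panel()
for n in ["scene","side"]:
    p=capture(n); P=pts(p,p["z_map"]>0); B=(P[:,:2]-[.5505,-.0205])@M
    for s in (1,-1):
        q=(abs(B[:,0]-.045)<.009)&(P[:,2]>.03)&(P[:,2]<.14)
        print(n,s,[np.percentile(P[k,2],90).round(4) for lo in np.arange(.13,.23,.02) if (k:=q&(s*B[:,1]>=lo)&(s*B[:,1]<lo+.02)).sum()])
a=p["frame"][150:390,200:520]; cv2.imwrite("pics/s5.png",cv2.resize(a,None,fx=2.5,fy=2.5)[:,:,::-1])
```

```text
scene 3062 [-21.39086838 -83.9069972 ] [113.75044119  96.39888237] ((46.09937286376953, 5.982139587402344), (134.76478576660156, 180.37289428710938), 0.3484801650047302)
side 2938 [-22.04568119 -84.24185178] [109.78630052  98.6152913 ] ((43.899818420410156, 7.177490234375), (131.82334899902344, 182.82601928710938), 0.023058531805872917)
scene 1 [np.float64(0.0654), np.float64(0.0646), np.float64(0.0643), np.float64(0.062), np.float64(0.0612)]
scene -1 [np.float64(0.0652), np.float64(0.0644), np.float64(0.0651), np.float64(0.0628), np.float64(0.0606)]
side 1 [np.float64(0.0655), np.float64(0.0656), np.float64(0.0644), np.float64(0.0633), np.float64(0.0606)]
side -1 [np.float64(0.0662), np.float64(0.0651), np.float64(0.0644), np.float64(0.063), np.float64(0.0604)]
```

View pics/s5.png

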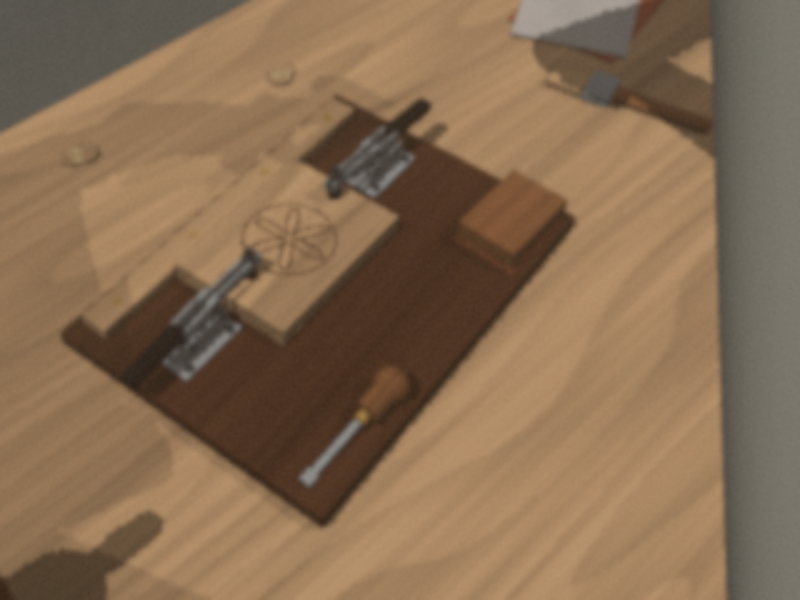

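The picture shows both clamps flat and locked. The left bar's foot is on the panel near (255,262) and the right one near (335,185). The panel is flush against the fence, and the gouge and sanding block have not moved.

```bash
python3 -c "
from station import *
print(finish_job())"
```

```text
the job is handed in; nothing more can be done
None
```

I handed the job in with the panel flush and square against the fence and both toggle clamps locked on it, by the last camera check. The clamps' contact force on the panel could not be measured, and no verdict came back.

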